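# Flip the bike rig's kickstand down and hold the frame upright

### The arm

A 6-joint arm with a two-finger parallel gripper is mounted at the origin on the work surface. World frame = base frame: x ahead of the robot, y to its left, z up, the work surface at z = 0. Lengths are in m, angles in rad, forces in N, time in s.
With the tool pointing down it reaches from about 0.3 to 0.775 m from the base axis. Payload 14.6 kg.
Tool frame: the origin (TCP) lies at the very end of the fingers, on their centre line; the grasp point (between the pads) lies 19 mm behind it (ctrl.grasp_offset is the distance from the TCP to the grasp point, in m); z points along the fingers, y is the line along which they close (so a half turn about z gives the same grasp; the last joint's range is limited). The gripper opens to 94 mm and grips with 3 to 60 N. Pads are 16 mm wide; open, the fingers measure 119 mm over their backs; the gripper's body (75 mm by 177 mm) begins 78 mm behind the grasp point.
Start: joints at [-1.265, 0.3, 1.521, -0, 1.321, -0.067], TCP at [0.2, -0.512, 0.205] pointing down, gripper open.
Joint ranges: [-3.03, 3.03], [-0.79, 2.21], [0.23, 2.52], [-1.04, 4.18], [0, 3.07], [-2.55, 2.55]. Speed limits (rad/s): [2.22, 2.22, 2.57, 3.14, 3.14, 3.14].

### API

Orientations are given as [roll, pitch, yaw] about the fixed x, y, z axes, in that order (R = Rz(yaw) Ry(pitch) Rx(roll)).
In Python, from station import ctrl gives the robot as it stands.
- The arm moves only by the tool step_arm, never from a script. Its argument "plan" is a list that holds one entry, the list of rows, each a list of 6 numbers: the shift along the tool's x, y, z in units of 30 mm (1.0 is 30 mm), then the turn, a rotation vector about the tool's x, y, z in units of 6 degrees (1.0 is 6 degrees). In form: [[[dx, dy, dz, wx, wy, wz], ...]]. A call has 1 to 8 rows; each row is the pose to reach, as a shift and turn from the pose commanded when the call began, along the tool's axes at that moment; what a row does not reach only later rows make up. A row lasts 1/12 s, in which the tool goes at most 41.7 mm and 7.16 degrees, less where a joint would pass 70% of its speed; a pose out of reach is approached as far as the arm can. A call with a gripper value outside its range is refused whole. "grip" is the opening, from 0 (shut) to 1 (fully open), set as the call begins (left out, the last holds). The fingers move at their own pace and stop on an object; "squeeze" is the grip in N (left out, the last holds). Time passes only in rows, so rows that repeat a pose let the fingers close. It gives the time, the measured TCP pose, the force, the opening and the grip force at its end, in the units of the state.
- ctrl.get_obs(): the state, without advancing time (a new reading comes with each control period).
- ctrl.camera(name): name is "scene" or "top"; returns the picture (480x640x3 uint8, red, green, blue); there is no depth.
- ctrl.camera_model(name): a dict with "intrinsics" (3x3 intrinsics, pixels), "k1" (the pictures are not rectified: a ray, as slopes to the right and down, at radius r is drawn at 1 + k1 r^2 times it, then the intrinsics apply), "R" (3x3) and "t" (3): a world point X has camera coordinates R X + t. Camera axes: x right, y down, z forward; pixel columns grow to the right and rows downward; lengths in m; the calibration is good to about 2 mm. A picture is of the moment at which its call begins. camera_model takes no time and is no camera call.
- ctrl.hand_in(): hands the job in; it is judged then, once.
Trained networks look in the newest picture that a camera, given by its name, has taken for a name from the list of things; names that differ only in an ending like _2 or _b are one class to them, and where a whole thing is asked for, a point or a joint stands for the part that bears it (a point fixed in the world has none). Each returns a list of dicts, best first, with "confidence" (0 to 1); they miss things now and then, are a little off and sometimes report something else, mostly with a low value. They report only what shows in the picture. A call takes as long as a camera call.
- ctrl.masks_of(query, camera): "pixels" (480x640 bool, what is visible of it) and "at" ([column, row] in pixels, amid what is visible of it).
- ctrl.place_of(query, camera): "at" ([column, row] in pixels: a listed point, or the origin of a listed thing).
The state is a dict: "time_s": time; "qpos": joint angles; "joint_vel": joint speeds; "tau": joint torques, N m; "ee_pos": TCP position; "eef_rot": TCP orientation; "force": force on the tool from outside, world axes, zero at the start; "moment": the same for the moment, N m; "grip_width": finger opening in m; "grip_force": force on a finger pad.
Only numpy, scipy, OpenCV 4.12 (cv2) and the standard library are available. Lean on these libraries where they do the work, as an engineer would, in place of code of your own. Each camera call takes 0.05 s, during which the arm holds its last target. There are 200 camera calls.

### The job

The bicycle teaching rig has toppled to one side with its kickstand folded. Push the yellow kickstand over centre until it snaps fully down; then grip the red top tube between the fingers, swing the frame upright and finish while still holding it there steadily, never letting it topple to the other side. Leave everything else on the table where it is.

Things in the scene. Friction and masses are not known exactly. Their poses are not given: they have to be found in the camera images.
- rig_base: Teaching rig: fixed plywood board 340 x 220 x 18 mm with a red child's-bike rear end (no wheel) that tips sideways. Origin: centre of the board's underside. x runs along the bike to its rear, y to the kickstand's side. Tipping line: along x, 40 mm above the origin. Upright, the hub is at x 80, z 150; the frame lies within 90 mm of its middle. Rests and ears are under 55 mm high.
- frame (a joint): sideways lean of the bike frame about the tipping line, rad: 0 upright, positive leans to the kickstand's side (rig y). Stops at +0.28 and -0.28; let go in between, the frame (about 1 kg) topples to a stop. It starts at the positive stop, and pushing down on the kickstand presses it onto that stop.
- top_tube: red round tube at the top of the frame, 30 mm across, 145 mm long, black cap on its free front end; leans with the frame. Origin on its centre line, 205 mm from the tipping line (upright: directly above it); the tube spans x -175 to -30 mm. x along the tube to the rear, y sideways, z the frame's up. Seat tube and stays join it near x -45.
- tube_grip (a point): point on the top tube's centre line 60 mm from its free end, clear of everything: the place to grip, from above, fingers on the tube's two sides. 205 mm from the tipping line. Axes as top_tube.
- kickstand (a joint): angle of the yellow kickstand, rad: 0 folded (leg points rearward, 0.1 rad above level), 1.75 fully down (just past straight down). Turns about a sideways axis at kick_pivot. Bistable: a spring pulls it back to folded below about 0.6 to 0.75 rad and snaps it fully down beyond. Starting it takes about 3 N down on the leg 80 mm from the pivot.
- kick_pivot (a point): centre of the kickstand's pivot, beside the hub, 74 mm to the side of the frame's middle, on the leg's centre line.
- kick_foot (a point): centre of the black rubber ball (18 mm across) at the leg's free end; the straight leg, 12 mm thick, runs 110 mm from kick_pivot to here. Nothing is above the leg; beneath it there is only the low board and table.
- marker_caddy: clear plastic box of white felt-tip markers, 110 x 150 x 133 mm high; bystander, to be left where it is. Origin: centre of its underside.
- card_tray: open cardboard tray, 190 x 250 x 40 mm; bystander, to be left where it is. Origin: centre of its underside.
- glue: white glue bottle with an orange cap, 48 mm across, 110 mm high; bystander, to be left where it is. Origin: centre of its underside.
- nut_tray: shallow blue plastic tray with wheel nuts, 110 x 140 x 30 mm; bystander, to be left where it is. Origin: centre of its underside.
- spanner: steel spanner lying flat, 160 mm long; bystander, to be left where it is. Origin: on its handle.
- tape_roll: roll of white tape lying flat, 90 mm across, 24 mm high; bystander, to be left where it is. Origin: centre of its underside.
- cup: green plastic cup, 76 mm across, 85 mm high; bystander, to be left where it is. Origin: centre of its underside.

How it is judged:
On the way, in this order (a step that is already met when the one before it is completed fails the run):
1. the kickstand is snapped fully down (value of joint kickstand above 1.6 rad), for 0.2 s.
2. the frame is gripped by its top tube and held upright, kickstand still down (value of joint kickstand above 1.6 rad and contact force between the fingers and top_tube above 8 N and value of joint frame between -0.07 and 0.07 rad), for 0.5 s.
At the end, for the whole second after the job is handed in: The robot is still holding: kickstand fully down (joint over 1.6 rad), frame upright within 0.07 rad (4 degrees) and still (under 0.05 rad/s), the fingers pressing on the top tube with more than 8 N (all of step 2 and velocity of joint frame between -0.05 and 0.05 rad/s); the arm keeps its last pose, push and grip.
It fails at once if the frame topples over to the other side (lean below -0.2 rad) (value of joint frame below -0.2 rad).
It fails at once if a bystander is shoved more than 25 mm (distance of any of marker_caddy, card_tray, glue, nut_tray, spanner, tape_roll, cup from where it was at the start of the episode above 0.025 m).
It also fails if it takes over 46 s, if anything falls off the work surface, if the arm or the gripper's body presses on something with over 40 N, if the wrist force passes 120 N, or if a joint passes its speed limit or range.

## Working session

There is one attempt and no reset: what is moved stays moved. The work goes in short steps, Python scripts to look and compute and a tool call to move; the robot and the scene stay as the last step left them, time stands still between calls to the robot, and variables do not carry over. Pictures are saved under pics/ and viewed, at most 10 in all, crops included, and the job is handed in when it is done.

Besides the shell and the picture viewer there is one more tool, called after "Call:" in YAML: its name, and indented under it one key for each argument. step_arm: Moves the arm, as the interface text tells. Its arguments: {"type":"object","properties":{"plan":{"type":"array","items":{"type":"array","items":{"type":"array","items":{"type":"number"}}}},"grip":{"type":"number"},"squeeze":{"type":"number"}},"required":["plan"]}

```bash
ls; mkdir -p pics; python3 - <<'E'
from station import ctrl
import cv2,numpy as np
for c in("scene","top"):
    im=ctrl.camera(c); cv2.imwrite(f"pics/{c}0.png",im[:,:,::-1])
    m=ctrl.camera_model(c); print(c,m)
    for q in("kick_pivot","kick_foot","tube_grip","top_tube","rig_base"):
        print(q,[(np.round(d["at"],1),round(d["confidence"],2)) for d in ctrl.place_of(q,c)[:3]])
print(ctrl.get_obs())
E
```

```text
pics
scene {'intrinsics': array([[603.7469965 ,   0.        , 313.54529584],
       [  0.        , 603.7469965 , 239.79580811],
       [  0.        ,   0.        ,   1.        ]]), 'k1': -0.016078601019202728, 'R': array([[ 0.56546233,  0.82472534, -0.00897053],
       [ 0.70018624, -0.48576488, -0.52323199],
       [-0.43588025,  0.28958694, -0.85214307]]), 't': array([-0.30121476, -0.25983939,  1.91284651])}
kick_pivot [(array([333.5, 262.3]), 0.55)]
kick_foot [(array([303. , 292.3]), 0.59)]
tube_grip [(array([369.7, 185.5]), 0.81), (array([186.7, 395.5]), 0.7)]
top_tube [(array([345. , 210.5]), 0.76)]
rig_base [(array([321.8, 249.8]), 0.9)]
top {'intrinsics': array([[574.98804554,   0.        , 323.89395546],
       [  0.        , 574.98804554, 238.28475429],
       [  0.        ,   0.        ,   1.        ]]), 'k1': -0.11035539584680584, 'R': array([[-0.01917727, -0.99980417, -0.00488505],
       [-0.98978658,  0.01967499, -0.14119288],
       [ 0.14126135,  0.00212746, -0.98997005]]), 't': array([0.02555206, 0.55117361, 1.58597894])}
kick_pivot [(array([317.7, 225.3]), 0.63)]
kick_foot [(array([357.1, 209.1]), 0.6)]
tube_grip [(array([241.8, 255.8]), 0.69)]
top_tube [(array([289.3, 243. ]), 0.58)]
rig_base [(array([301.7, 269.8]), 0.93)]
{'time_s': 0.6, 'qpos': array([-1.26459437e+00,  2.99888001e-01,  1.52102704e+00,  4.12555791e-06,
        1.32070572e+00, -6.66074500e-02]), 'joint_vel': array([ 0.00062677, -0.00118643,  0.00013021,  0.00060516, -0.00105848,
       -0.00024331]), 'tau': array([-5.45749863e-04, -5.31487191e+01, -3.52826536e+01,  7.07960199e-02,
        2.12935108e-02,  1.73101085e-05]), 'ee_pos': array([ 0.200316  , -0.51219999,  0.20544072]), 'eef_rot': array([-3.14156488e+00, -5.85884345e-06,  3.72808389e-01]), 'force': array([0.08207812, 0.40931527, 0.4600367 ]), 'moment': array([-0.00606139,  0.00376979,  0.01372864]), 'grip_force': 0.0, 'grip_width': 0.09399223611522502}
```

View pics/scene0.png

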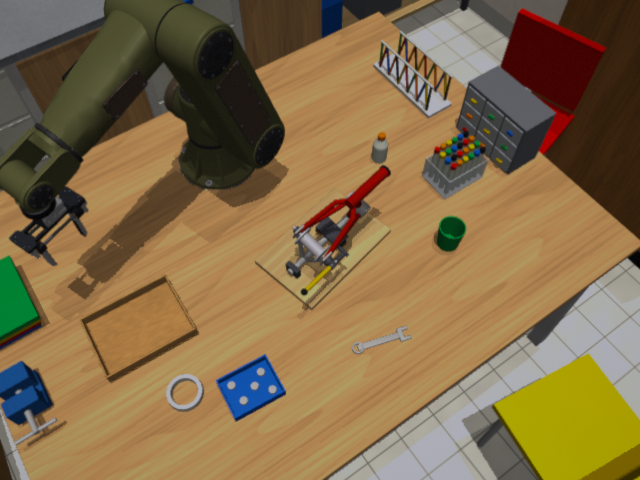

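View pics/top0.png

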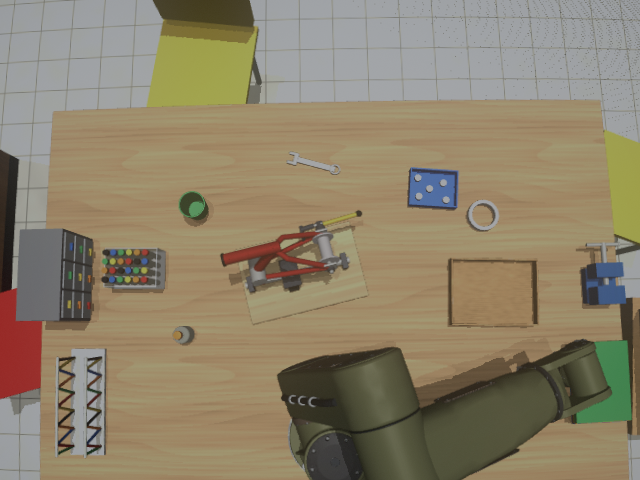

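```bash
cat > h.py <<'E'
import numpy as np,cv2
from scipy.optimize import least_squares
from scipy.spatial.transform import Rotation as Ro
from station import ctrl
M={c:ctrl.camera_model(c) for c in("scene","top")}
def proj(c,X):
    m=M[c];p=m["R"]@np.asarray(X)+m["t"];s=p[:2]/p[2];s=s*(1+m["k1"]*(s@s))
    return (m["intrinsics"]@np.r_[s,1])[:2]
def rig(v,P,lean):   # v: x,y,yaw of rig base ; P in upright rig frame
    P=np.array(P,float);c,s=np.cos(-lean),np.sin(-lean)
    y,z=P[1],P[2]-.04
    P=np.array([P[0],c*y-s*z,s*y+c*z+.04])
    c,s=np.cos(v[2]),np.sin(v[2])
    return np.array([v[0]+c*P[0]-s*P[1],v[1]+s*P[0]+c*P[1],P[2]])
def tri(u):
    f=lambda X:np.r_[proj("scene",X)-u["scene"],proj("top",X)-u["top"]]
    r=least_squares(f,[.5,0,.1]);return r.x,np.abs(r.fun).max()
E
python3 - <<'E'
from h import *
D={"kick_pivot":([333.5,262.3],[317.7,225.3]),"kick_foot":([303,292.3],[357.1,209.1]),"tube_grip":([369.7,185.5],[241.8,255.8]),"top_tube":([345,210.5],[289.3,243]),"rig_base":([321.8,249.8],[301.7,269.8])}
for k,(a,b) in D.items(): print(k,tri(dict(scene=np.array(a),top=np.array(b))))
a=.1
L={"kick_pivot":([.08,.074,.15],.28),"kick_foot":([.08+.11*np.cos(a),.074,.15+.11*np.sin(a)],.28),"tube_grip":([-.115,0,.245],.28),"rig_base":([0,0,0],0)}
def f(v): return np.concatenate([np.r_[proj("scene",rig(v,*L[k]))-D[k][0],proj("top",rig(v,*L[k]))-D[k][1]] for k in L])
for y0 in(0,2,-2):
    r=least_squares(f,[.55,0,y0],loss="soft_l1");print(r.x,r.cost,np.round(f(r.x),1))
E
```

```text
kick_pivot (array([0.57495308, 0.03245425, 0.13093413]), np.float64(0.8023658882103746))
kick_foot (array([ 0.61086224, -0.07912769,  0.14603071]), np.float64(1.5404233927578161))
tube_grip (array([0.48383599, 0.21794124, 0.22083965]), np.float64(1.3130151297578436))
top_tube (array([0.51565976, 0.10442968, 0.23578314]), np.float64(1.8616216590328918))
rig_base (array([ 4.65630262e-01,  7.79852290e-02, -2.52976376e-05]), np.float64(0.9445986599512821))
[ 0.46064361  0.08224737 -1.31955826] 14.613691043063405 [-0.7  2.7  0.2 -1.5  2.5  0.3 -0.1  2.2 -0.7 -1.4  4.3 -1.4  1.2 -2.1
 -0.6  2.2]
[0.46064361 0.08224737 4.96362705] 14.613691043063536 [-0.7  2.7  0.2 -1.5  2.5  0.3 -0.1  2.2 -0.7 -1.4  4.3 -1.4  1.2 -2.1
 -0.6  2.2]
[ 0.46064361  0.08224737 -1.31955827] 14.61369104306395 [-0.7  2.7  0.2 -1.5  2.5  0.3 -0.1  2.2 -0.7 -1.4  4.3 -1.4  1.2 -2.1
 -0.6  2.2]
```

The scene view shows the red tube's free end at about (387,172) and the kickstand foot at about (303,292). The top view has them at about (222,259) and (359,213). Both agree with the networks, and no bystander is near the path.

```bash
cat >> h.py <<'E'
V=np.array([.4606,.0822,-1.3196])
def goal(p,R):
    o=ctrl.get_obs();R0=Ro.from_euler("xyz",o["eef_rot"])
    d=R0.inv().apply(np.array(p)-o["ee_pos"])/.03
    w=(R0.inv()*R).as_rotvec()/np.radians(6)
    return np.round(np.r_[d,w],2)
def tool(lean): # tool z along frame's down, y = rig y
    return Ro.from_euler("z",V[2])*Ro.from_euler("x",-lean)*Ro.from_matrix(np.diag([-1.,1,-1]))
E
python3 - <<'E'
from h import *
a=.1
for k,P in dict(pivot=[.08,.074,.15],foot=[.08+.11*np.cos(a),.074,.15+.11*np.sin(a)],grip=[-.115,0,.245]).items(): print(k,rig(V,P,.28))
for r in(.075,):
  for th in(-.1,.2,.5,.8,1.0):
    print(th,np.round(rig(V,[.08+r*np.cos(th),.074,.15-r*np.sin(th)],.28),3))
p=rig(V,[.08+.075,.074,.15],.28)
print(goal([p[0],p[1],.20],tool(0)))
E
```

```text
pivot [0.57881622 0.02994416 0.12526578]
foot [ 0.60896114 -0.07531693  0.13581978]
grip [0.48689016 0.20767262 0.23701636]
-0.1 [ 0.599 -0.042  0.132]
0.2 [ 0.593 -0.042  0.111]
0.5 [ 0.586 -0.036  0.091]
0.8 [ 0.577 -0.024  0.074]
1.0 [ 0.572 -0.014  0.065]
[ 18.03  -9.75   0.18  -0.    -0.   -13.84]
```

Call:
step_arm:
  plan:
    - [[18, -9.75, 0.2, 0, 0, -13.84], [18, -9.75, 0.2, 0, 0, -13.84], [18, -9.75, 0.2, 0, 0, -13.84], [18, -9.75, 0.2, 0, 0, -13.84], [18, -9.75, 0.2, 0, 0, -13.84], [18, -9.75, 0.2, 0, 0, -13.84], [18, -9.75, 0.2, 0, 0, -13.84], [18, -9.75, 0.2, 0, 0, -13.84]]
  grip: 0

```text
time_s: 1.27
ee_pos: [0.4164, -0.2558, 0.2024]
eef_rot: [3.141, 0.0, 1.379]
force: [0.9, -0.6, 0.3]
grip_width: 0.0445
grip_force: 0.0
```

```bash
python3 - <<'E'
from h import *
p=rig(V,[.08+.075,.074,.15],.28)
print(goal([p[0],p[1],.20],tool(0)))
E
```

```text
[ 8.12  4.57  0.08  0.    0.   -4.23]
```

Call:
step_arm:
  plan:
    - [[8.1, 4.55, 0.1, 0, 0, -4.2], [8.1, 4.55, 0.1, 0, 0, -4.2], [8.1, 4.55, 0.1, 0, 0, -4.2], [8.1, 4.55, 0.1, 0, 0, -4.2], [8.1, 4.55, 0.1, 0, 0, -4.2], [8.1, 4.55, 0.1, 0, 0, -4.2], [8.1, 4.55, 0.1, 0, 0, -4.2], [8.1, 4.55, 0.1, 0, 0, -4.2]]

```text
time_s: 1.93
ee_pos: [0.5991, -0.0421, 0.1984]
eef_rot: [-3.141, -0.001, 1.817]
force: [-0.6, 0.2, -0.8]
grip_width: 0.0003
grip_force: 0.0
```

Call:
step_arm:
  plan:
    - [[0, 0, 0, 0, 0, 0], [0, 0, 0, 0, 0, 0], [0, 0, 0, 0, 0, 0]]

```text
time_s: 2.18
ee_pos: [0.5966, -0.0471, 0.1994]
eef_rot: [3.142, 0.0, 1.811]
force: [-0.4, 0.2, 0.5]
grip_width: 0.0003
grip_force: 0.0
```

```bash
python3 - <<'E'
from h import *
p=rig(V,[.08+.075,.074,.15],.28)
print(goal([p[0],p[1],.20],tool(0)))
for c in("scene","top"):
    im=ctrl.camera(c)
    print(c,[(q,np.round(d["at"],1),round(d["confidence"],2)) for q in("kick_pivot","kick_foot","tube_grip","rig_base") for d in ctrl.place_of(q,c)[:1]])
    o=ctrl.get_obs();print(proj(c,o["ee_pos"]))
    for X in (rig(V,[.19,.074,.16],.28),rig(V,[.08,.074,.15],.28)): print(proj(c,X))
    u=proj(c,o["ee_pos"]).astype(int);k=im[u[1]-90:u[1]+90,u[0]-120:u[0]+120]
    cv2.imwrite(f"pics/{c}1.png",cv2.resize(k[:,:,::-1],None,fx=3,fy=3))
E
```

```text
[ 0.14  0.06 -0.02  0.    0.   -0.1 ]
scene [('kick_pivot', array([333.8, 265.6]), 0.68), ('kick_foot', array([301.5, 294.5]), 0.64), ('tube_grip', array([368.5, 182.6]), 0.63), ('rig_base', array([319.6, 246.6]), 0.85)]
[311.86557983 271.21616999]
[305.24811405 292.85332224]
[332.73168722 265.04648068]
top [('kick_pivot', array([317.7, 223.8]), 0.38), ('kick_foot', array([485.5, 215.7]), 0.23), ('tube_grip', array([243.4, 257. ]), 0.84), ('rig_base', array([302.5, 270.4]), 0.72)]
[347.07705663 211.43804042]
[357.18469733 211.39629715]
[317.8986384  223.82428707]
```

View pics/scene1.png

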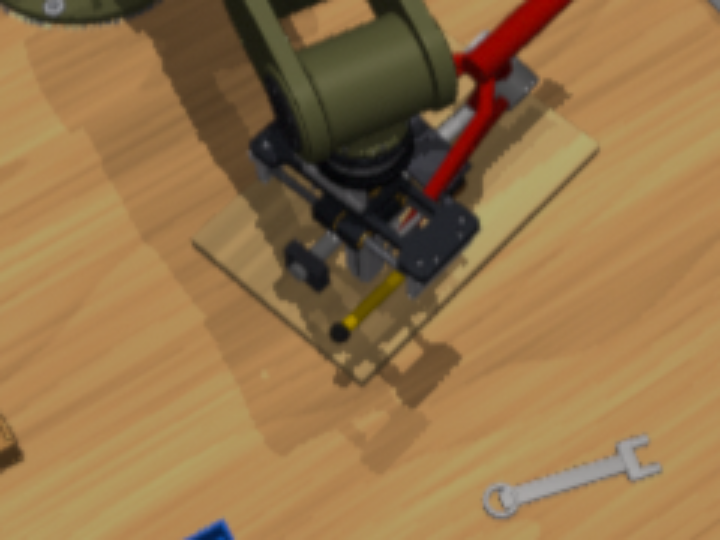

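The foot sits at about (340,330) in the crop, which is (305,291) in the full picture. That matches the model, and the fingers are over the leg.

Call:
step_arm:
  plan:
    - [[0.1, 0.05, 1.0, 0, 0, 0], [0.15, 0.05, 2.0, 0, 0, 0], [0.15, 0, 2.4, 0, 0, 0], [0.15, -0.1, 2.7, 0, 0, 0], [0.15, -0.18, 3.0, 0, 0, 0], [0.15, -0.26, 3.3, 0, 0, 0], [0.15, -0.34, 3.6, 0, 0, 0], [0.15, -0.34, 3.6, 0, 0, 0]]

```text
time_s: 3.35
ee_pos: [0.585, -0.0444, 0.0895]
eef_rot: [-3.139, -0.001, 1.812]
force: [0.4, 1.1, -0.7]
grip_width: 0.0005
grip_force: 0.0
```

Call:
step_arm:
  plan:
    - [[0, -0.1, 0.3, 0, 0, 0], [0, -0.18, 0.6, 0, 0, 0], [0, -0.2, 0.7, 0, 0, 0], [0, -0.2, 0.7, 0, 0, 0]]

```text
time_s: 3.68
ee_pos: [0.5795, -0.0457, 0.069]
eef_rot: [-3.14, -0.001, 1.812]
force: [0.4, 0.1, -0.4]
grip_width: 0.0007
grip_force: 0.0
```

```bash
python3 - <<'E'
from h import *
o=ctrl.get_obs();print(o["ee_pos"],o["force"])
im=ctrl.camera("scene");cv2.imwrite("pics/s2.png",cv2.resize(im[190:370,190:430,::-1],None,fx=3,fy=3))
E
```

```text
[ 0.57953595 -0.04574157  0.06902805] [ 0.44535862  0.12583665 -0.39358556]
```

View pics/s2.png

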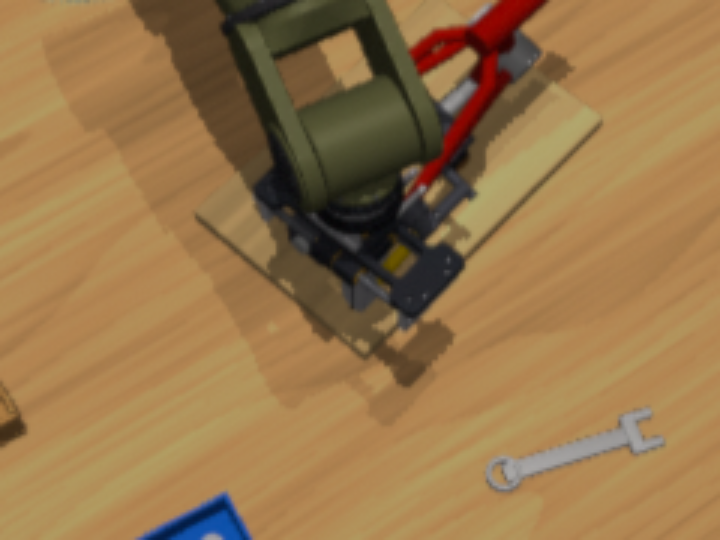

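The leg no longer sticks out rearward; only a bit of yellow near the pivot shows at about (395,255) in the crop. I'll raise the tool, open the gripper and check.

Call:
step_arm:
  plan:
    - [[-0.5, 0.3, -1.2, 0, 0, 0], [-0.5, 0.6, -2.4, 0, 0, 0], [-0.5, 0.6, -8, 0, 0, 0], [-0.5, 0.6, -8, 0, 0, 0], [-0.5, 0.6, -8, 0, 0, 0], [-0.5, 0.6, -8, 0, 0, 0], [-0.5, 0.6, -8, 0, 0, 0], [-0.5, 0.6, -8, 0, 0, 0]]
  grip: 1
  squeeze: 40

```text
time_s: 4.4
ee_pos: [0.6019, -0.056, 0.3131]
eef_rot: [3.137, 0.002, 1.813]
force: [0.9, -0.5, -1.1]
grip_width: 0.0505
grip_force: 0.0
```

```bash
python3 - <<'E'
from h import *
D=np.c_[np.nan]
im={}
for c in("scene","top"):
    im[c]=ctrl.camera(c)
    for q in("tube_grip","kick_foot","kick_pivot"): print(c,q,[(np.round(d["at"],1),round(d["confidence"],2)) for d in ctrl.place_of(q,c)[:2]])
    print("model grip",proj(c,rig(V,[-.115,0,.245],.28)),"foot down",proj(c,rig(V,[.08+.11*np.cos(1.65),.074,.15-.11*np.sin(1.65)],.28)))
cv2.imwrite("pics/s3.png",np.hstack([cv2.resize(im[c][a:a+200,b:b+133,::-1],None,fx=3,fy=3) for c,a,b in(("scene",150,270),("top",150,220))]))
p=rig(V,[-.115,0,.245+.06],.28);print(p,goal(p,tool(.28)))
p=rig(V,[-.115,0,.245-.019],.28);print(p,goal(p,tool(.28)))
E
```

```text
scene tube_grip [(array([324.7, 276.8]), 0.33)]
scene kick_foot [(array([323.7, 277.5]), 0.69)]
scene kick_pivot [(array([331.5, 265.8]), 0.64)]
model grip [369.01349606 184.10681497] foot down [325.69014356 275.29794493]
top tube_grip [(array([242.8, 255.3]), 0.98)]
top kick_foot []
top kick_pivot [(array([316.2, 224.6]), 0.45)]
model grip [246.11190283 254.391368  ] foot down [318.34008214 240.82546373]
[0.50295111 0.21179413 0.29467969] [ 9.45 -1.04  0.5   2.66 -0.02 -0.09]
[0.4818042  0.20636748 0.21875631] [ 9.44 -1.77  3.03  2.66 -0.02 -0.09]
```

View pics/s3.png

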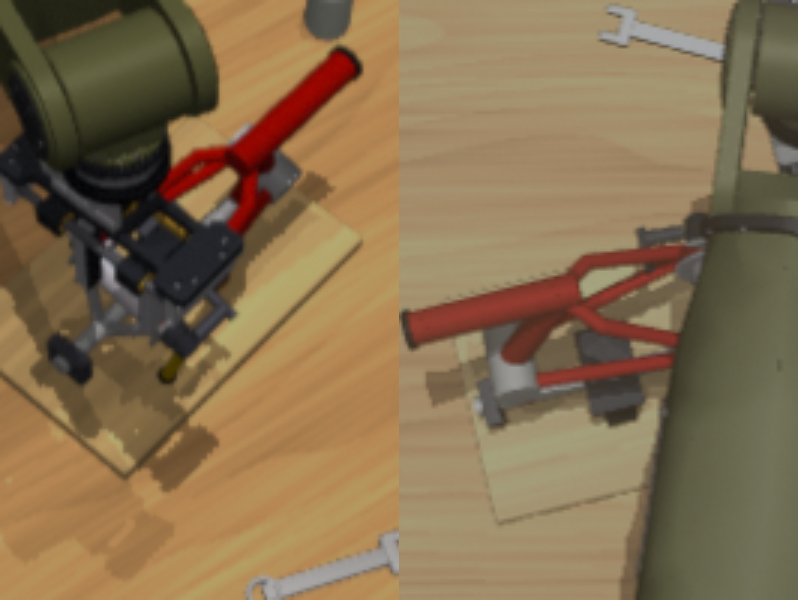

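The black foot now shows at about (170,372) in the left half of the crop. That is (327,274) in the full picture, against (326,275) predicted for fully down. The frame still leans on the kickstand side. Next I'll go to the hover pose over the tube.

Call:
step_arm:
  plan:
    - [[9.45, -1.05, 0.5, 2.66, 0, -0.1], [9.45, -1.05, 0.5, 2.66, 0, -0.1], [9.45, -1.05, 0.5, 2.66, 0, -0.1], [9.45, -1.05, 0.5, 2.66, 0, -0.1], [9.45, -1.05, 0.5, 2.66, 0, -0.1], [9.45, -1.05, 0.5, 2.66, 0, -0.1], [9.45, -1.05, 0.5, 2.66, 0, -0.1], [9.45, -1.05, 0.5, 2.66, 0, -0.1]]

```text
time_s: 5.47
ee_pos: [0.5006, 0.2166, 0.2947]
eef_rot: [-2.862, -0.002, 1.828]
force: [-0.4, -0.1, 0.3]
grip_width: 0.0938
grip_force: 0.0
```

Call:
step_arm:
  plan:
    - [[0, 0, 0, 0, 0, 0], [0, 0, 0, 0, 0, 0], [0, 0, 0, 0, 0, 0]]

```text
time_s: 5.72
ee_pos: [0.5033, 0.2107, 0.2951]
eef_rot: [-2.863, -0.001, 1.822]
force: [0.4, 0.2, -1.0]
grip_width: 0.0938
grip_force: 0.0
```

```bash
python3 - <<'E'
from h import *
p=rig(V,[-.115,0,.245-.019],.28);print(p,goal(p,tool(.28)))
o=ctrl.get_obs();print(o["ee_pos"],o["eef_rot"],o["grip_width"])
im=ctrl.camera("scene");cv2.imwrite("pics/s4.png",cv2.resize(im[110:290,260:500,::-1],None,fx=3,fy=3))
E
```

```text
[0.4818042  0.20636748 0.21875631] [ 0.03 -0.    2.65  0.01 -0.01  0.  ]
[0.50330446 0.21074151 0.29508806] [-2.86290903e+00 -1.30890296e-03  1.82166891e+00] 0.09380324572978156
```

View pics/s4.png

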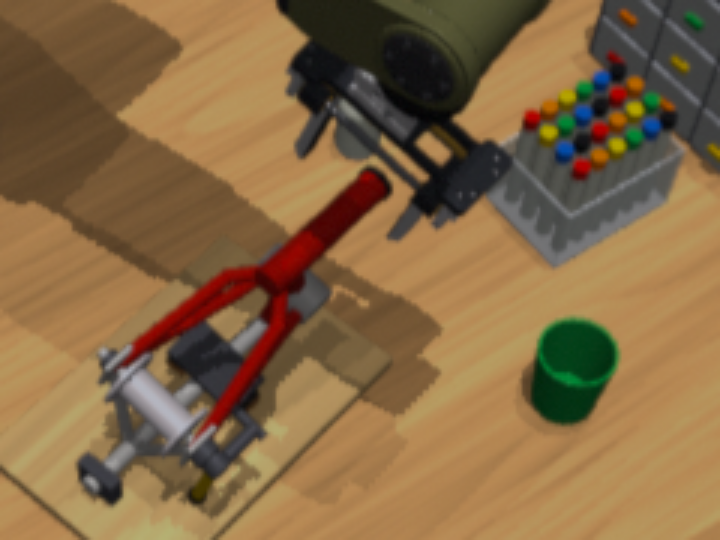

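The open fingers straddle the tube near its free end, which is at about (375,180) in the crop, and the kickstand leg is down at about (200,487). I'll descend and close.

Call:
step_arm:
  plan:
    - [[0, 0, 0.9, 0, 0, 0], [0, 0, 1.8, 0, 0, 0], [0, 0, 2.65, 0, 0, 0], [0, 0, 2.65, 0, 0, 0], [0, 0, 2.65, 0, 0, 0]]

```text
time_s: 6.18
ee_pos: [0.4819, 0.2057, 0.219]
eef_rot: [-2.862, -0.001, 1.822]
force: [0.0, -0.6, 0.3]
grip_width: 0.0942
grip_force: 0.0
```

Call:
step_arm:
  plan:
    - [[0, 0, 0, 0, 0, 0], [0, 0, 0, 0, 0, 0], [0, 0, 0, 0, 0, 0], [0, 0, 0, 0, 0, 0], [0, 0, 0, 0, 0, 0], [0, 0, 0, 0, 0, 0], [0, 0, 0, 0, 0, 0], [0, 0, 0, 0, 0, 0]]
  grip: 0
  squeeze: 40

```text
time_s: 6.85
ee_pos: [0.4817, 0.2064, 0.2188]
eef_rot: [-2.863, -0.001, 1.823]
force: [0.0, -0.0, -0.6]
grip_width: 0.0441
grip_force: 0.0
```

Call:
step_arm:
  plan:
    - [[0, 0, 0, 0, 0, 0], [0, 0, 0, 0, 0, 0], [0, 0, 0, 0, 0, 0], [0, 0, 0, 0, 0, 0]]

```text
time_s: 7.18
ee_pos: [0.4819, 0.2065, 0.2188]
eef_rot: [-2.864, -0.002, 1.823]
force: [3.1, 1.1, -0.7]
grip_width: 0.029
grip_force: 40.0
```

```bash
python3 - <<'E'
from h import *
for l in (.25,.21,.17,.14,.1,.07,.03,0,-.02):
    p=rig(V,[-.115,0,.245-.019],l);print(l,p,goal(p,tool(l)))
o=ctrl.get_obs();print(o["ee_pos"],o["eef_rot"],o["grip_width"],o["grip_force"],o["force"])
E
```

```text
0.25 [0.47658819 0.20502897 0.22021771] [-0.   -0.19  0.   -0.27 -0.01  0.01]
0.21 [0.46957193 0.20322848 0.22191375] [-0.   -0.44  0.02 -0.65 -0.01  0.01]
0.17 [0.46249558 0.20141257 0.22331877] [-0.   -0.68  0.04 -1.03 -0.01  0.01]
0.14 [0.45715571 0.20004227 0.22418018] [-0.   -0.87  0.06 -1.32 -0.01  0.01]
0.1 [0.45000151 0.19820638 0.22507077] [-0.   -1.11  0.1  -1.7  -0.01  0.01]
0.07 [0.44461634 0.19682446 0.22554449] [-0.   -1.3   0.13 -1.99 -0.01  0.01]
0.03 [0.43741933 0.19497758 0.22591631] [-0.   -1.54  0.19 -2.37 -0.01  0.01]
0 [0.43201526 0.19359081 0.226     ] [-0.   -1.72  0.24 -2.65 -0.01  0.01]
-0.02 [0.42841225 0.19266622 0.2259628 ] [-0.   -1.84  0.27 -2.84 -0.01  0.01]
[0.48186307 0.20646745 0.2187785 ] [-2.86368203e+00 -1.55232742e-03  1.82285938e+00] 0.029044394219188432 39.956647753715515 [ 3.09968319  1.12432705 -0.72041891]
```

Call:
step_arm:
  plan:
    - [[0, -0.1, 0, -0.13, 0, 0], [0, -0.19, 0, -0.27, 0, 0], [0, -0.32, 0.01, -0.46, 0, 0], [0, -0.44, 0.02, -0.65, 0, 0], [0, -0.56, 0.03, -0.84, 0, 0], [0, -0.68, 0.04, -1.03, 0, 0], [0, -0.78, 0.05, -1.18, 0, 0], [0, -0.87, 0.06, -1.32, 0, 0]]

```text
time_s: 7.85
ee_pos: [0.4561, 0.2006, 0.2241]
eef_rot: [-3.003, -0.003, 1.823]
force: [1.2, 7.6, -3.8]
grip_width: 0.0292
grip_force: 40.0
```

```bash
python3 - <<'E'
from h import *
for l in (.14,.12,.1,.085,.07,.05,.03,0.015,0):
    p=rig(V,[-.115,0,.245-.019],l);print(l,goal(p,tool(l)))
o=ctrl.get_obs();print(o["ee_pos"],o["grip_width"],o["grip_force"],o["force"])
E
```

```text
0.14 [-0.03  0.03 -0.01  0.01 -0.02  0.02]
0.12 [-0.02 -0.1  -0.   -0.18 -0.03  0.02]
0.1 [-0.02 -0.22 -0.   -0.37 -0.03  0.02]
0.085 [-0.02 -0.31  0.   -0.51 -0.03  0.02]
0.07 [-0.02 -0.41  0.01 -0.65 -0.03  0.02]
0.05 [-0.02 -0.53  0.02 -0.84 -0.03  0.02]
0.03 [-0.02 -0.65  0.03 -1.04 -0.03  0.02]
0.015 [-0.02 -0.74  0.04 -1.18 -0.03  0.02]
0 [-0.02 -0.84  0.05 -1.32 -0.03  0.01]
[0.45613041 0.20055296 0.22412137] 0.029186897343742732 39.980061650276184 [ 1.1841259   7.6468784  -3.79167956]
```

Call:
step_arm:
  plan:
    - [[0, -0.12, 0, -0.19, 0, 0], [0, -0.24, 0, -0.38, 0, 0], [0, -0.36, 0.01, -0.57, 0, 0], [0, -0.48, 0.02, -0.76, 0, 0], [0, -0.6, 0.03, -0.95, 0, 0], [0, -0.72, 0.04, -1.14, 0, 0], [0, -0.81, 0.05, -1.27, 0, 0], [0, -0.85, 0.05, -1.33, 0, 0]]

```text
time_s: 8.52
ee_pos: [0.4308, 0.1947, 0.2256]
eef_rot: [-3.141, -0.004, 1.824]
force: [-0.0, 13.6, -10.7]
grip_width: 0.0291
grip_force: 40.0
```

Call:
step_arm:
  plan:
    - [[0, 0, 0, 0, 0, 0], [0, 0, 0, 0, 0, 0], [0, 0, 0, 0, 0, 0], [0, 0, 0, 0, 0, 0], [0, 0, 0, 0, 0, 0], [0, 0, 0, 0, 0, 0], [0, 0, 0, 0, 0, 0], [0, 0, 0, 0, 0, 0]]

```text
time_s: 9.18
ee_pos: [0.4311, 0.1948, 0.2256]
eef_rot: [-3.14, -0.004, 1.824]
force: [-0.3, 13.6, -8.5]
grip_width: 0.0291
grip_force: 40.0
```

```bash
python3 - <<'E'
from h import *
o=ctrl.get_obs();print(o["ee_pos"],o["eef_rot"],o["grip_width"],o["grip_force"],o["force"])
K={"kick_foot":[.08+.11*np.cos(1.65),.074,.15-.11*np.sin(1.65)],"kick_pivot":[.08,.074,.15],"tube_grip":[-.115,0,.245],"rig_base":None}
out=[]
for c in("scene","top"):
    im=ctrl.camera(c)
    for q,P in K.items():
        print(c,q,[(np.round(d["at"],1),round(d["confidence"],2)) for d in ctrl.place_of(q,c)[:1]],[np.round(proj(c,rig(V,P,l)),1) for l in(0.1,0,-.1)] if P else proj(c,[*V[:2],0]))
    a,b=(130,250) if c=="scene" else (150,210)
    out.append(cv2.resize(im[a:a+180,b:b+133,::-1],None,fx=3,fy=3))
cv2.imwrite("pics/s5.png",np.hstack(out))
E
```

```text
[0.43111566 0.19479654 0.22558957] [-3.14025527 -0.00421298  1.82368185] 0.029103491199329697 39.98375594615936 [-0.32292293 13.6180236  -8.45537263]
scene kick_foot [(array([324.4, 272.9]), 0.44)] [array([326.4, 273.6]), array([326.5, 272.3]), array([326.4, 271. ])]
scene kick_pivot [(array([324.6, 251.6]), 0.54)] [array([327.8, 258.1]), array([324.7, 254.2]), array([321.4, 250.4])]
scene tube_grip [(array([352.8, 168.2]), 0.93)] [array([358.2, 175.2]), array([352.2, 170.8]), array([346.1, 167. ])]
scene rig_base [(array([323.4, 249.2]), 0.65)] [322.94623177 247.70360294]
top kick_foot [(array([137.9, 269.6]), 0.5)] [array([318. , 239.4]), array([318. , 238.9]), array([318. , 238.7])]
top kick_pivot [(array([317.5, 233.5]), 0.62)] [array([319.5, 228.8]), array([320.5, 232.2]), array([321.7, 235.9])]
top tube_grip [(array([493.5, 292.3]), 0.4)] [array([249.4, 268.2]), array([251.4, 276.2]), array([253.6, 284.3])]
top rig_base [(array([300.8, 272.9]), 0.85)] [301.11036411 272.00696399]
```

View pics/s5.png

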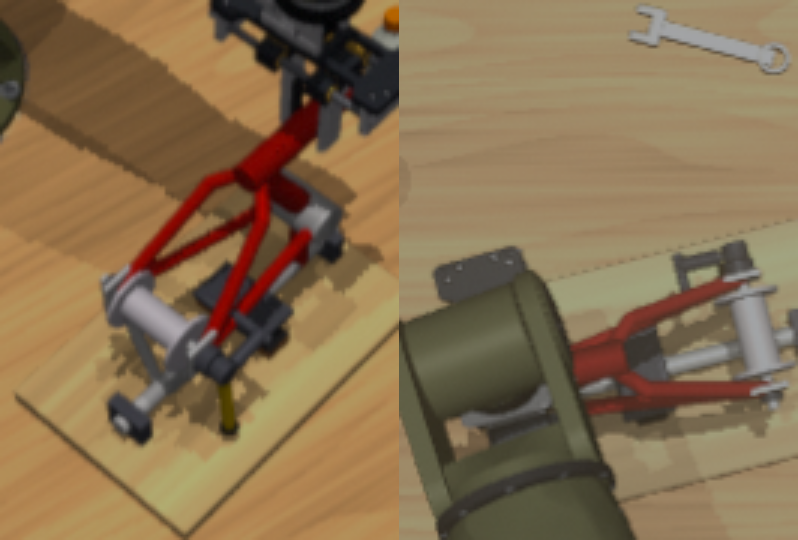

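The frame is upright with the kickstand down: the foot is at about (228,430) in the left half of the crop. The tube is held at 40 N. The tool's 52 mm swing from the stop puts the lean at about 0, and the pixel positions agree to within about 0.03 rad.

```bash
python3 -c "
from station import ctrl
print(ctrl.hand_in())"
```

```text
the job is handed in; nothing more can be done
None
```

I snapped the kickstand fully down, then swung the frame upright and handed the job in at about 9 s still holding its top tube at 40 N; the lean is within about 0.03 rad of upright, and the hand-in returned no verdict.

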